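Lock the drum sander's drive cover with the flat-blade key

TASK

The sander's drive cover is shut but its brass cam lock is still open. Take the red-handled key from its wooden block, feel the blade into the lock's slot with gentle pressure, and turn it about a quarter turn clockwise until the cam seats against its stop, without forcing it any further. Then draw the key out and stand it back in its block, leaving the other things on the bench alone.

Things in the scene. Friction and masses are not known exactly. Their poses are not given: they have to be found in the camera images.
- sander: fixed bench drum sander: green drive box 240 x 220 x 90 mm (x, y, z) with a 6 mm grey cover on top (cover top 96 mm above the bench), a grey motor at its +y side (118 mm high, axis 170 mm from the box centre, black box on top to 133 mm) and a rust-red sanding drum at its +x side. Origin: centre of the box's underside; z up. The brass lock is on the cover at x = -30, y = -50 mm.
- lock_center (a point): nominal centre of the brass lock's top face, 112 mm above the bench; axes as the sander's. The lock is a round head, 42 mm diameter, with a straight blind slot across its middle: 5.6 mm wide, 34 mm long, 9 mm deep, flat floor, square edges. The head floats: its true centre lies up to 4 mm off this point along x and along y, differently each time; this point does not follow it.
- lock_base (a point): point on the cover's top, 16 mm below lock_center, same axes. How the lock gives: a side force above about 5 N shifts the head in its mount (at most 7 mm each way along x and y, where it stays). It is sprung: pressed from above it sinks up to 4 mm (about 1 N to start, 1 N more per mm), then is solid; let go, it rises again.
- cam (a joint): turn of the lock, rad, clockwise from above: 0 open (slot along the sander's x, to the red mark), 1.571 locked at a solid stop (slot along the sander's y, to the green mark). Starts at 0 to 0.25. It turns stiffly (0.1 N m of friction) and stays where left; 0.4 N m on the stop would force it. The blade has up to 0.1 rad of play each way, so the key may turn further than the cam.
- key_grip (a point): centre of the key's red grip. The key stands upright, z up along it, mass about 90 g: grip a slab 38 mm (x) x 16 mm (y) x 50 mm high; under it a dark collar 44 x 26 mm, from 25 to 30 mm below this point; under that the steel blade 22 mm wide (along x), 3.5 mm thick (y), its square tip 58 mm below this point.
- key_tip (a point): middle of the lower edge of the key's blade, 58 mm below key_grip; same axes.
- holder_hole0 (a point): mouth centre of the well in the key's fixed block (wood, 75 x 75 x 45 mm), on its top face 45 mm above the bench; z up. The well is 33 mm (along x) x 13 mm (y), 36 mm deep. The key stands with its blade in the well and its collar resting on the block, so key_grip is 30 mm above this point.
- jar: bystander: jar with a yellow cap, 56 mm diameter, 75 mm tall, origin at the centre of its underside; leave alone
- spoon: bystander: wooden spoon 220 mm long lying on the bench along its x; leave alone
- sleeve: bystander: rust-red sanding sleeve, a tube 72 mm diameter, 60 mm high, standing, origin at the centre of its underside; leave alone
Mind the look-alikes: they are no part of the job. What is shaped like the part that bears key_grip but purple or white is not meant. Leave any green or pink look-alike of the part that bears holder_hole0 alone.

How it is judged (in metres and radians):
On the way, in this order (a step that is already met when the one before it is completed fails the run):
1. the key's blade is well down in the slot of the still open lock (horizontal distance between key_tip and lock_center below 0.014 m and z of key_tip in the frame of lock_center below -0.006 m and value of joint cam below 0.7 rad), for 0.2 s.
2. the cam is turned home with the blade in the slot (horizontal distance between key_tip and lock_center below 0.016 m and z of key_tip in the frame of lock_center below -0.004 m and value of joint cam above 1.5 rad), for 0.1 s.
At the end, for the whole second after the job is handed in: The cam is at 1.50 rad or more (its stop is at 1.571), and the key stands released and still in its block: its grip centre within 12 mm sideways of the well's centre and at most 34 mm above it, tilted less than 0.15 rad (value of joint cam above 1.5 rad and horizontal distance between key_grip and holder_hole0 below 0.012 m and z of key_grip in the frame of holder_hole0 below 0.034 m and angle between key_grip's own z axis and vertical below 0.15 rad and linear speed of key below 0.02 m/s); the robot touches nothing.
It fails at once if the key forced on the sander or its lock (contact forces summing to over 50 N: pressed hard, or twisted with about 0.4 N m or more against the stop) (contact force between key and sander above 50 N).
It fails at once if the gripper or arm pushed against the sander (over 5 N) (contact force between the arm and sander above 5 N).
It fails at once if the fingers pushed against the sander or its lock (over 5 N) (contact force between the fingers and sander above 5 N).
It fails at once if a bystander moved more than 25 mm (distance of any of jar, spoon, sleeve from where it was at the start of the episode above 0.025 m).
It also fails if it takes over 72 s, if anything falls off the work surface, if the arm or the gripper's body presses on something with over 40 N, if the wrist force passes 120 N, or if a joint passes its speed limit or range.

ROBOT

A 6-joint arm with a two-finger parallel gripper is mounted at the origin on the work surface. World frame = base frame: x ahead of the robot, y to its left, z up, the work surface at z = 0. Lengths are in mm, angles in rad, forces in N, time in s.
With the tool pointing down it reaches from about 350 to 775 mm from the base axis. Payload 7.3 kg.
Tool frame: the origin (TCP) lies at the very end of the fingers, on their centre line; the grasp point (between the pads) lies 19 mm behind it (bot.grip_point_offset is the distance from the TCP to the grasp point, in mm); z points along the fingers, y is the line along which they close (so a half turn about z gives the same grasp; the last joint's range is limited). The gripper opens to 92 mm and grips with 3 to 60 N. Pads are 19 mm wide; open, the fingers measure 130 mm over their backs; the gripper's body (75 mm by 190 mm) begins 47 mm behind the grasp point.
Start: joints at [-1.263, 0.342, 1.524, -0, 1.275, -0.146], TCP at [230.176, -471.873, 226.741] pointing down, gripper open.
Joint ranges: [-2.53, 2.53], [-0.77, 2.02], [0.04, 2.7], [-1, 4.14], [0.28, 2.66], [-3.11, 3.11]. Speed limits (rad/s): [2.57, 2.57, 3.14, 3.14, 3.14, 3.14].

INTERFACE

Orientations are given as [roll, pitch, yaw] about the fixed x, y, z axes, in that order (R = Rz(yaw) Ry(pitch) Rx(roll)).
In Python, from plant import bot gives the robot as it stands. The module is installed in compiled form; this text tells all that it offers.
- The arm moves only by the shell command python3 -m jog 'ROWS' [OPENING]. ROWS is JSON, a list of rows, each a list of 6 numbers: the shift along the tool's x, y, z in mm, then the turn, a rotation vector about the tool's x, y, z in rad. In form: [[dx, dy, dz, rx, ry, rz], ...]. A call has 1 to 12 rows; each row shifts and turns the commanded pose from where the row before left it, along the tool's axes as they then stand; what a row does not reach is not made up. A row lasts 1/10 s, in which the tool goes at most 50 mm and 8.59 degrees, less where a joint would pass 70% of its speed; a pose out of reach is approached as far as the arm can. A call with a gripper value outside its range is refused whole. OPENING is the opening in per cent of the stroke, from 0 (shut) to 100 (fully open), set as the call begins (- or left out, the last holds). The fingers move at their own pace and stop on an object; the grip force is fixed at half the most. Time passes only in rows, so rows that do not move let the fingers close. It gives the time, the measured TCP pose, the force, the opening and the grip force at its end, in the units of the state.
- bot.get_obs(): the state, without advancing time (a new reading comes with each control period).
- bot.capture(name): name is "scene" or "top" or "wrist"; returns the picture (384x512x3 uint8, red, green, blue); there is no depth.
- bot.camera_model(name): a dict with "fx", "fy", "cx", "cy" (pixels), "position" and "orientation" of the camera in the world; the wrist camera has in their place "T_tool_cam" (4x4, takes a point from camera to tool coordinates, whose origin is the TCP and whose axes are the flange's). Camera axes: x right, y down, z forward; pixel columns grow to the right and rows downward; lengths in mm; the calibration is good to about 2 mm. A picture is of the moment at which its call begins: read the wrist's pose just before it. camera_model takes no time and is no camera call.
- bot.close_job(): hands the job in; it is judged then, once.
Trained networks look in the newest picture that a camera, given by its name, has taken for a name from the list of things; names that differ only in an ending like _2 or _b are one class to them, and where a whole thing is asked for, a point or a joint stands for the part that bears it (a point fixed in the world has none). Each returns a list of dicts, best first, with "p" (0 to 1); they miss things now and then, are a little off and sometimes report something else, mostly with a low value. They report only what shows in the picture. A call takes as long as a camera call. They do not tell look-alikes from the thing itself.
- bot.outline_of(target, camera): "mask" (384x512 bool, what is visible of it) and "pixel" ([column, row] in pixels, amid what is visible of it).
The state is a dict: "time": time; "joint_positions": joint angles; "dq": joint speeds; "tau": joint torques, N m; "tool_pos": TCP position; "tcp_rot": TCP orientation; "contact_force": force on the tool from outside, world axes, zero at the start; "moment": the same for the moment, N m; "grip_width": finger opening in mm; "finger_force": force on a finger pad.
Only numpy, scipy, OpenCV 4.12 (cv2) and the standard library are available. Lean on these libraries where they do the work, as an engineer would, in place of code of your own. Each camera call takes 0.05 s, during which the arm holds its last target. There are 200 camera calls.

## Working session

There is one attempt and no reset: what is moved stays moved. The work goes in short steps, Python scripts to look and compute and a shell command to move; the robot and the scene stay as the last step left them, time stands still between calls to the robot, and variables do not carry over. Pictures are saved under pics/ and viewed, at most 10 in all, crops included, and the job is handed in when it is done.

```bash
mkdir -p pics
cat > h.py <<'E'
import numpy as np, cv2
from plant import bot
from scipy.spatial.transform import Rotation as R
def save(im,n): cv2.imwrite('pics/'+n+'.png',im[:,:,::-1])
def T_tool(o):
    T=np.eye(4); T[:3,:3]=R.from_euler('xyz',o['tcp_rot']).as_matrix(); T[:3,3]=o['tool_pos']; return T
def cam(name,o=None):
    m=bot.camera_model(name)
    if 'T_tool_cam' in m: T=T_tool(o or bot.get_obs())@np.array(m['T_tool_cam'])
    else:
        T=np.eye(4); q=m['orientation']; q=np.array(q,float)
        T[:3,:3]=q if q.shape==(3,3) else (R.from_euler('xyz',q) if len(q)==3 else R.from_quat(q)).as_matrix()
        T[:3,3]=m['position']
    return m,T
def ray(px,z,name,o=None):
    m,T=cam(name,o); px=np.atleast_2d(px).astype(float)
    d=np.c_[(px[:,0]-m['cx'])/m['fx'],(px[:,1]-m['cy'])/m['fy'],np.ones(len(px))]@T[:3,:3].T
    return T[:3,3]+d*((z-T[2,3])/d[:,2])[:,None]
def proj(P,name,o=None):
    m,T=cam(name,o); p=(np.atleast_2d(P)-T[:3,3])@T[:3,:3]
    return np.c_[m['cx']+m['fx']*p[:,0]/p[:,2],m['cy']+m['fy']*p[:,1]/p[:,2]]
E
python3 - <<'E'
from h import *
o=bot.get_obs(); print(o)
for n in ('scene','top','wrist'): print(n,bot.camera_model(n))
a=bot.capture('top'); save(a,'top0')
for t in ('sander','key_grip','holder_hole0','cam','lock_center','jar','spoon','sleeve'):
    for d in bot.outline_of(t,'top'):
        print(t,round(d['p'],2),d['pixel'],d['mask'].sum(),ray(d['pixel'],60,'top').round(0))
E
```

```text
{'time': 0.0, 'joint_positions': array([-1.26298394e+00,  3.42712655e-01,  1.52500921e+00, -8.30178312e-06,
        1.27543071e+00, -1.46003762e-01]), 'dq': array([-0.00052231, -0.00039452, -0.00083885,  0.00039821, -0.00054186,
        0.00197351]), 'tau': array([ 1.03851903e-04, -4.31238484e+01, -2.44222856e+01,  7.16771325e-02,
        5.57654025e-02, -1.25732709e-04]), 'tool_pos': array([ 230.04829866, -471.45290313,  226.05292971]), 'tcp_rot': array([-3.14004817e+00, -2.19092684e-04,  4.53818405e-01]), 'contact_force': array([-0.41578328, -0.57569025, -0.31537443]), 'moment': array([-0.02457696, -0.02979115,  0.01725449]), 'finger_force': 0.0, 'grip_width': 91.72636735828387}
scene {'fx': 352.74595251808375, 'fy': 352.74595251808375, 'cx': 259.39552485550377, 'cy': 186.84388039240795, 'position': array([1160.66444295, -433.45188767,  618.34806334]), 'orientation': array([-2.27703877,  0.0169062 ,  1.13748803])}
top {'fx': 490.67519336539743, 'fy': 490.67519336539743, 'cx': 258.8793955345312, 'cy': 185.86260796191826, 'position': array([ 356.59797503, -177.96379055, 1235.27198309
[... 584 characters left out ...]
.]]
key_grip 0.62 [293.6, 220.6] 207 [[ 537. -258.   60.]]
key_grip 0.6 [346.1, 274.4] 655 [[ 406. -377.   60.]]
key_grip 0.55 [290.2, 181.7] 207 [[ 633. -253.   60.]]
holder_hole0 0.7 [284.6, 184.8] 700 [[ 626. -239.   60.]]
holder_hole0 0.59 [392.4, 228.0] 1152 [[ 514. -494.   60.]]
holder_hole0 0.55 [323.5, 127.3] 980 [[ 772. -342.   60.]]
cam 0.5 [169.6, 211.7] 258 [[565.  43.  60.]]
lock_center 0.57 [143.8, 189.8] 14493 [[621. 107.  60.]]
jar 0.74 [284.6, 263.9] 441 [[ 433. -233.   60.]]
jar 0.6 [144.1, 189.1] 14696 [[622. 107.  60.]]
jar 0.55 [347.4, 276.7] 726 [[ 401. -379.   60.]]
spoon 0.73 [345.5, 278.3] 756 [[ 397. -375.   60.]]
sleeve 0.55 [348.4, 183.4] 521 [[ 626. -395.   60.]]
```

View pics/top0.png

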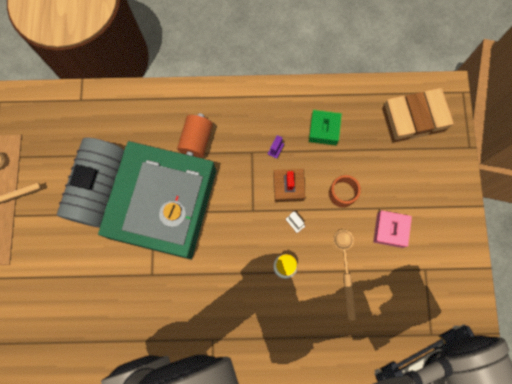

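The top view shows the red key in the plain brown block near (290,183). The lock is at (172,211) on the sander, with the motor to the left (+y) and the drum at the top (+x). The purple key (276,146), white key (296,221), green block and pink block are look-alikes. Next I'll get rough poses for the approach.

Run:
```python
from h import *
a=cv2.imread('pics/top0.png'); h=cv2.cvtColor(a,cv2.COLOR_BGR2HSV)
def big(m,box):
    k=np.zeros_like(m); x0,y0,x1,y1=box; k[y0:y1,x0:x1]=m[y0:y1,x0:x1]
    n,l,s,c=cv2.connectedComponentsWithStats(k); i=1+s[1:,4].argmax(); return (l==i).astype(np.uint8)
red=big(cv2.inRange(h,(0,190,120),(6,255,255))|cv2.inRange(h,(174,190,120),(180,255,255)),(270,160,310,205))
ys,xs=np.nonzero(red); print('key',len(xs),ray([xs.mean(),ys.mean()],95,'top'))
br=big(cv2.inRange(h,(0,60,0),(14,255,190)),(265,160,315,210))
print('block',cv2.minAreaRect(np.argwhere(br)[:,::-1].astype(np.float32)))
g=big(cv2.inRange(h,(55,80,30),(90,255,255)),(90,130,230,265))
r=cv2.minAreaRect(np.argwhere(g)[:,::-1].astype(np.float32)); print(r)
print(ray(cv2.boxPoints(r),90,'top').round(0))
ls=ray([172,211],112,'top'); print('lock',ls)
```

```text
key 121 [[ 631.41668337 -250.86458743   95.        ]]
block ((288.9212646484375, 185.004150390625), (33.0069465637207, 30.746917724609375), 86.98721313476562)
((157.20443725585938, 198.53826904296875), (97.62408447265625, 99.83778381347656), 14.420774459838867)
[[508. 205.  90.]
 [745. 157.  90.]
 [678. -75.  90.]
 [447. -17.  90.]]
lock [[557.05098517  27.43590348 112.        ]]
```

```bash
python3 -m jog '[[0,0,0,0,0,0.15],[0,0,0,0,0,0.15],[0,0,0,0,0,0.15],[30,-16,0,0,0,0],[35,-18,0,0,0,0],[35,-18,0,0,0,0],[35,-18,0,0,0,0],[35,-18,0,0,0,0],[35,-18,0,0,0,0],[35,-18,0,0,0,0],[35,-18,0,0,0,0],[35,-18,0,0,0,0]]'
python3 -m jog '[[30,-18,0,0,0,0],[30,-18,0,0,0,0],[30,-20,0,0,0,0],[0,0,0,0,0,0],[0,0,0,0,0,0]]'
python3 - <<'E'
from h import *
o=bot.get_obs(); a=bot.capture('wrist'); save(a,'w1'); print(o['tool_pos'],o['tcp_rot'])
for t in ('key_grip','holder_hole0'):
    for d in bot.outline_of(t,'wrist'):
        r=cv2.minAreaRect(np.argwhere(d['mask'])[:,::-1].astype(np.float32))
        print(t,round(d['p'],2),d['pixel'],r)
E
```

```text
time: 1.65
tool_pos: [540.9, -309.7, 226.7]
tcp_rot: [3.141, -0.0, 0.004]
contact_force: [-0.3, -0.8, -0.7]
grip_width: 92.3
finger_force: 0.0
time: 2.15
tool_pos: [629.5, -253.8, 226.1]
tcp_rot: [-3.142, 0.001, 0.005]
contact_force: [-0.6, -0.4, 0.1]
grip_width: 91.8
finger_force: 0.0
[ 629.4815446  -253.81183828  226.06128739] [-3.14155741e+00  1.05673361e-03  5.32231082e-03]
key_grip 0.92 [247.1, 173.3] ((247.5, 174.5), (45.0, 21.0), 90.0)
key_grip 0.88 [255.7, 232.9] ((259.3310546875, 245.32029724121094), (48.78892135620117, 22.373096466064453), 61.50436782836914)
key_grip 0.81 [221.8, 84.3] ((221.1000213623047, 84.80000305175781), (25.93838882446289, 41.59086227416992), 26.56505012512207)
holder_hole0 0.69 [260.3, 165.7] ((248.2216796875, 167.47998046875), (64.61396789550781, 63.11454391479492), 88.40885925292969)
```

View pics/w1.png

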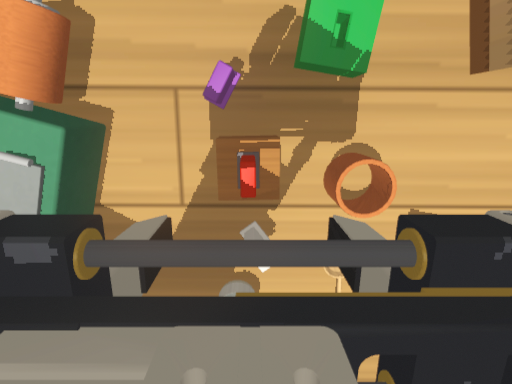

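The wrist view shows the red key at (248,175), standing in the brown block with corners at about (217–281, 136–200) and nearly aligned with the tool. I'll convert both to positions.

Run:
```python
from h import *
o=bot.get_obs(); a=cv2.imread('pics/w1.png'); h=cv2.cvtColor(a,cv2.COLOR_BGR2HSV)
red=cv2.inRange(h,(0,200,90),(5,255,255))|cv2.inRange(h,(175,200,90),(180,255,255))
k=np.zeros_like(red);k[130:205,215:285]=red[130:205,215:285]
ys,xs=np.nonzero(k); print('red bounds',xs.min(),xs.max(),ys.min(),ys.max(),cv2.minAreaRect(np.c_[xs,ys].astype(np.float32)))
print('block',ray([[217,136.5],[281,136.5],[281,200],[217,200],[248.5,168.5]],45,'wrist',o).round(1))
# predicted outline of the key at guess
b=ray([248.5,168.5],45,'wrist',o)[0]
for z in (50,100): print(z,proj([[b[0]+i*19,b[1]+j*8,z] for i in(1,-1) for j in(1,-1)],'wrist',o).round(1).tolist())
c=a[125:215,200:300]; cv2.imwrite('pics/c1.png',cv2.resize(c,None,fx=6,fy=6,interpolation=cv2.INTER_CUBIC))
```

```text
red bounds 240 255 156 196 ((247.5, 176.0), (40.0, 15.0), 90.0)
block [[ 669.9 -216.5   45. ]
 [ 670.  -291.1   45. ]
 [ 592.8 -293.3   45. ]
 [ 592.7 -214.5   45. ]
 [ 632.1 -253.2   45. ]]
50 [[241.6, 153.2], [255.4, 153.2], [241.8, 184.9], [255.2, 184.9]]
100 [[240.3, 159.7], [256.4, 159.7], [240.6, 196.4], [256.1, 196.4]]
```

View pics/c1.png

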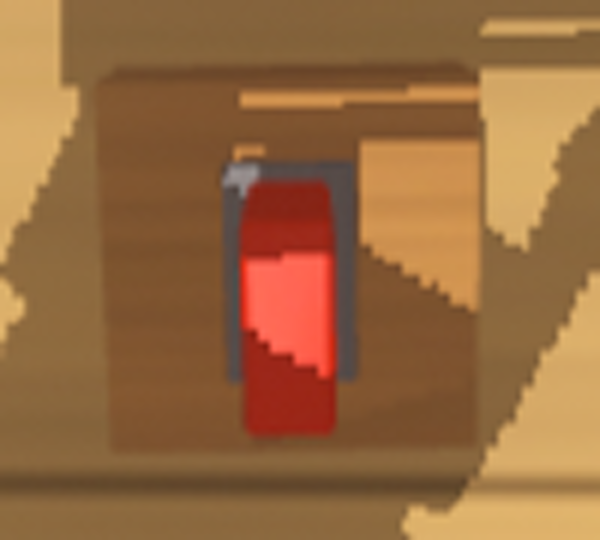

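The picture confirms it: the block centre is about (631.5, -253.3) and the key sits in line with the tool at about (631, -253). I'll descend to TCP z ≈ 58 and grasp.

```bash
python3 -m jog '[[1.5,-0.5,20,0,0,0],[0,0,35,0,0,0],[0,0,35,0,0,0],[0,0,35,0,0,0],[0,0,25,0,0,0],[0,0,12,0,0,0],[0,0,6,0,0,0],[0,0,0,0,0,0],[0,0,0,0,0,0]]'
python3 -m jog '[[0,0,0,0,0,0],[0,0,0,0,0,0],[0,0,0,0,0,0],[0,0,0,0,0,0],[0,0,0,0,0,0],[0,0,0,0,0,0],[0,0,0,0,0,0],[0,0,0,0,0,0]]' 0
```

```text
time: 3.2
tool_pos: [631.6, -254.5, 60.4]
tcp_rot: [3.14, -0.002, 0.004]
contact_force: [-0.3, 0.2, -0.3]
grip_width: 91.7
finger_force: 0.0
time: 4.0
tool_pos: [630.8, -253.8, 58.7]
tcp_rot: [3.142, 0.0, 0.004]
contact_force: [-0.1, 0.0, 0.5]
grip_width: 32.3
finger_force: 0.0
```

```bash
python3 -m jog '[[0,0,0,0,0,0],[0,0,0,0,0,0],[0,0,0,0,0,0],[0,0,0,0,0,0],[0,0,0,0,0,0]]' 0
python3 -c "
from h import *
print(bot.get_obs())"
```

```text
time: 4.5
tool_pos: [630.8, -253.8, 58.7]
tcp_rot: [-3.142, 0.0, 0.004]
contact_force: [1.3, 1.4, 0.4]
grip_width: 15.5
finger_force: 30.0
{'time': 4.5, 'joint_positions': array([-4.95092768e-01,  7.75711621e-01,  1.24674801e+00,  2.53306999e-05,
        1.11920032e+00,  1.07183502e+00]), 'dq': array([ 7.87720551e-05,  9.04811488e-04,  6.57966363e-04, -7.08818779e-05,
        1.03916575e-03, -6.86318818e-04]), 'tau': array([-3.32725625e-01, -6.15962863e+01, -2.26500946e+01, -7.27469777e-02,
       -9.28679388e-02, -5.35015570e-04]), 'tool_pos': array([ 630.84186319, -253.78775509,   58.68847006]), 'tcp_rot': array([-3.14154044e+00,  4.81899799e-05,  3.85748479e-03]), 'contact_force': array([1.27707648, 1.42830332, 0.44497552]), 'moment': array([ 0.12095268, -0.01099079, -0.01341934]), 'finger_force': 29.99993920326233, 'grip_width': 15.482354104870826}
```

```bash
python3 -m jog '[[0,0,-6,0,0,0],[0,0,-15,0,0,0],[0,0,-20,0,0,0],[0,0,-15,0,0,-0.14],[0,0,-15,0,0,-0.14],[0,0,-15,0,0,-0.14],[0,0,-15,0,0,-0.14],[0,0,-15,0,0,-0.14],[0,0,-15,0,0,-0.14],[0,0,-15,0,0,-0.14],[0,0,-15,0,0,-0.14],[0,0,-15,0,0,-0.14]]'
python3 -m jog '[[0,0,-6,0,0,-0.14],[0,0,0,0,0,-0.14],[0,0,0,0,0,-0.14],[0,0,0,0,0,-0.14],[0,0,0,0,0,-0.14],[0,0,0,0,0,-0.14],[0,0,0,0,0,-0.14],[0,0,0,0,0,-0.14],[0,0,0,0,0,-0.14],[0,0,0,0,0,-0.14],[0,0,0,0,0,-0.14],[10,24,0,0,0,0]]'
python3 -m jog '[[10,24,0,0,0,0],[10,24,0,0,0,0],[10,24,0,0,0,0],[10,24,0,0,0,0],[10,24,0,0,0,0],[10,24,0,0,0,0],[10,24,0,0,0,0],[10,24,0,0,0,0],[10,24,0,0,0,0],[0,0,0,0,0,0],[0,0,0,0,0,0],[0,0,0,0,0,0]]'
python3 - <<'E'
from h import *
o=bot.get_obs(); a=bot.capture('wrist'); save(a,'w2'); print(o['tool_pos'],o['tcp_rot'])
T=T_tool(o); tip=T[:3,3]+T[:3,2]*41.7
print(tip,proj([tip,[557,27,112]],'wrist',o))
E
```

```text
time: 5.7
tool_pos: [630.8, -253.9, 237.0]
tcp_rot: [3.14, 0.0, 1.27]
contact_force: [0.1, 0.6, -0.6]
grip_width: 15.9
finger_force: 30.0
time: 6.9
tool_pos: [629.1, -230.5, 241.7]
tcp_rot: [-3.14, 0.002, 2.805]
contact_force: [0.9, 0.4, -0.9]
grip_width: 16.6
finger_force: 30.0
time: 8.1
tool_pos: [616.2, 4.9, 241.4]
tcp_rot: [-3.141, 0.001, 2.803]
contact_force: [0.2, -0.3, -0.8]
grip_width: 15.9
finger_force: 30.0
[616.17034291   4.87973153 241.37333908] [-3.14132123e+00  1.04393512e-03  2.80311571e+00]
[616.20764682   4.8546006  199.67336334] [[249.13006966 211.04186363]
 [250.58341501 119.92460264]]
```

View pics/w2.png

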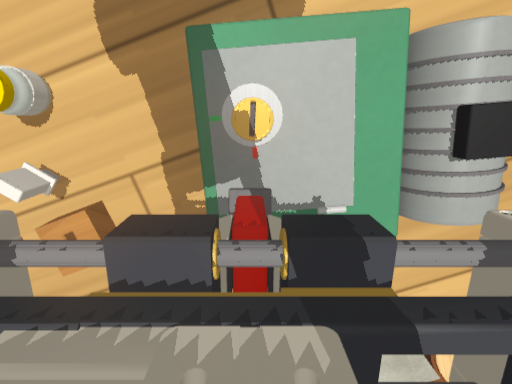

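The brass head is centred near (252,119). Its dark slot runs almost vertically from about (252,101) to (253,137), the red mark is at (255,153) and the green mark at (214,118). Now to measure the slot accurately.

Run:
```python
from h import *
o=bot.get_obs(); a=cv2.imread('pics/w2.png'); h=cv2.cvtColor(a,cv2.COLOR_BGR2HSV)
k=np.zeros(a.shape[:2],np.uint8)
br=cv2.inRange(h,(15,120,110),(32,255,255)); k[90:150,222:285]=br[90:150,222:285]
c=max(cv2.findContours(k,cv2.RETR_EXTERNAL,cv2.CHAIN_APPROX_NONE)[0],key=cv2.contourArea)
hull=cv2.convexHull(c); e=cv2.fitEllipse(hull); print('head px',e)
P=ray(hull[:,0,:],112,'wrist',o)[:,:2].astype(np.float32); print('head world',cv2.minEnclosingCircle(P), P.min(0),P.max(0))
f=np.zeros_like(k); cv2.fillConvexPoly(f,hull,255); f=cv2.erode(f,np.ones((3,3)))
d=((h[:,:,2]<110)&(f>0)).astype(np.uint8)
n,l,s,_=cv2.connectedComponentsWithStats(d); i=1+s[1:,4].argmax(); q=np.argwhere(l==i)[:,::-1].astype(np.float32)
r=cv2.minAreaRect(q); print('slot px',r,q.min(0),q.max(0))
W=ray(q,112,'wrist',o)[:,:2]; m=W.mean(0); u=np.linalg.svd(W-m)[2][0]; t=(W-m)@u
print('slot world',m,'mid',m+u*(t.max()+t.min())/2,np.arctan2(u[1],u[0]),t.min(),t.max(), np.ptp((W-m)@[-u[1],u[0]]))
for n,p in (('red',[255,153]),('green',[214,118]),('hinge cover TL',[204,51]),('TR',[355,39]),('BR',[354,206])): print(n,ray(p,96,'wrist',o)[0,:2].round(1))
c=a[85:165,205:300]; cv2.imwrite('pics/c2.png',cv2.resize(c,None,fx=7,fy=7,interpolation=cv2.INTER_CUBIC))
```

```text
head px ((251.98684692382812, 118.72369384765625), (41.46235275268555, 42.57160568237305), 169.81906127929688)
head world ((556.9027099609375, 28.29526710510254), 20.350173950195312) [536.5731     8.441692] [576.97266   48.489246]
slot px ((251.5, 129.0), (5.0, 12.0), 0.0) [249. 123.] [254. 135.]
slot world [566.65792979  23.87236332] mid [565.27429763  24.19967714] -0.23229102630822737 -7.295218668466341 4.451578531173117 5.179618651389217
red [590.7  19.9]
green [543.   -7.8]
hinge cover TL [481.    5.8]
TR [519.4 146.2]
BR [682.5 103.8]
```

View pics/c2.png

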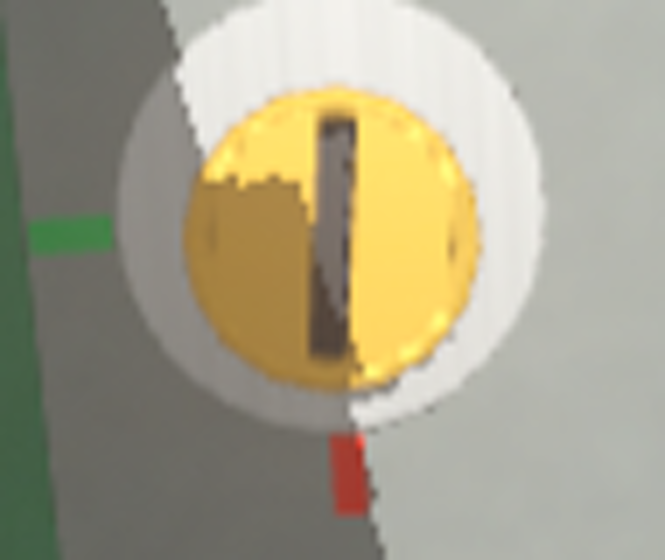

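```bash
python3 -m jog '[[10,0.5,10,0,0,0.04],[12,0.5,16,0,0,0],[12,0.5,18,0,0,0],[9.5,0,18,0,0,0],[0,0,10,0,0,0],[0,0,0,0,0,0],[0,0,0,0,0,0],[0,0,0,0,0,0],[0,0,0,0,0,0]]'
python3 - <<'E'
from h import *
o=bot.get_obs(); a=bot.capture('wrist'); save(a,'w3'); print(o['tool_pos'],o['tcp_rot'],o['contact_force'],o['moment'])
T=T_tool(o); tip=T[:3,3]+T[:3,2]*41.7
print(proj([tip,T[:3,3]+T[:3,2]*8.7+T[:3,0]*22,T[:3,3]+T[:3,2]*13.7+T[:3,0]*22,[557,28.2,112]],'wrist',o))
c=a[95:235,170:330]; cv2.imwrite('pics/c3.png',cv2.resize(c[:,:,::-1],None,fx=4,fy=4,interpolation=cv2.INTER_CUBIC))
E
```

```text
time: 9.05
tool_pos: [576.7, 22.5, 169.5]
tcp_rot: [3.141, 0.002, 2.764]
contact_force: [0.3, 0.3, -0.2]
grip_width: 15.4
finger_force: 30.0
[576.72159771  22.53316579 169.47910569] [3.14124804e+00 1.62876133e-03 2.76355180e+00] [ 0.34062833  0.33469452 -0.18793738] [ 0.04995113 -0.12648786 -0.0120458 ]
[[249.19030664 211.06065082]
 [249.02357098 194.09643719]
 [249.04730092 191.93519774]
 [246.55915058 178.98391007]]
```

View pics/c3.png

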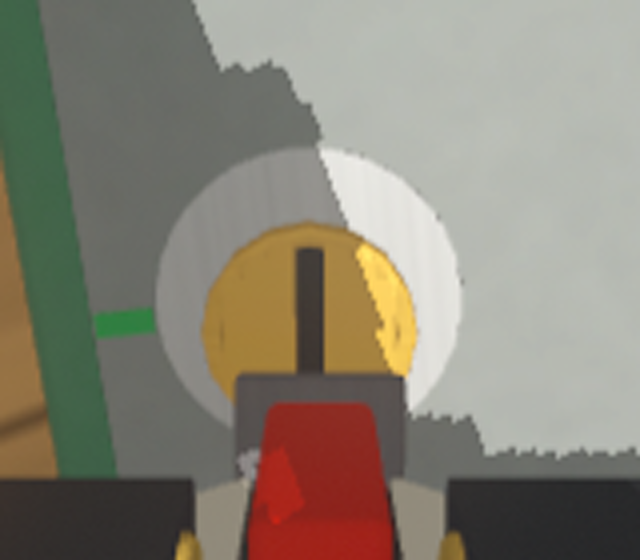

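The slot is vertical in the picture at column 247.5, and the key's collar is centred at column 250.1. That puts the slot about 1.8 mm to the tool's -y side and its centre 20 mm ahead. I'll move over it and stop just above the head.

```bash
python3 -m jog '[[7,-0.8,0,0,0,0],[7,-1,0,0,0,0],[6,0,5,0,0,0],[0,0,6,0,0,0],[0,0,0,0,0,0],[0,0,0,0,0,0],[0,0,0,0,0,0],[0,0,0,0,0,0],[0,0,0,0,0,0]]'
python3 -m jog '[[0,0,1.5,0,0,0],[0,0,1.5,0,0,0],[0,0,1.5,0,0,0],[0,0,1,0,0,0],[0,0,1,0,0,0],[0,0,0,0,0,0],[0,0,0,0,0,0]]'
```

```text
time: 10.0
tool_pos: [556.9, 28.5, 157.8]
tcp_rot: [-3.142, 0.0, 2.764]
contact_force: [0.3, -0.8, -1.1]
grip_width: 16.3
finger_force: 30.0
time: 10.7
tool_pos: [556.8, 28.5, 151.2]
tcp_rot: [-3.142, 0.0, 2.764]
contact_force: [0.8, -0.0, -1.3]
grip_width: 15.8
finger_force: 30.0
```

```bash
python3 -m jog '[[0,0,1,0,0,0],[0,0,1,0,0,0],[0,0,0,0,0,0],[0,0,0,0,0,0]]'
python3 -m jog '[[0,0,1,0,0,0],[0,0,1,0,0,0],[0,0,0,0,0,0],[0,0,0,0,0,0]]'
```

```text
time: 11.1
tool_pos: [556.7, 28.5, 149.2]
tcp_rot: [-3.142, 0.0, 2.764]
contact_force: [-0.1, 0.5, 0.0]
grip_width: 15.9
finger_force: 30.0
time: 11.5
tool_pos: [556.7, 28.5, 147.2]
tcp_rot: [-3.142, 0.0, 2.764]
contact_force: [-0.7, -0.5, 0.4]
grip_width: 15.9
finger_force: 30.0
```

The tip has no resistance 6.5 mm below the head's top, so the blade is in the slot. I'll go a little deeper, toward the floor.

```bash
python3 -m jog '[[0,0,1,0,0,0],[0,0,1,0,0,0],[0,0,0,0,0,0],[0,0,0,0,0,0],[0,0,0,0,0,0]]'
python3 -m jog '[[0,0,0.7,0,0,0],[0,0,0.7,0,0,0],[0,0,0,0,0,0],[0,0,0,0,0,0],[0,0,0,0,0,0]]'
```

```text
time: 12.0
tool_pos: [556.8, 28.5, 145.2]
tcp_rot: [-3.142, 0.0, 2.764]
contact_force: [0.5, 0.4, -0.7]
grip_width: 15.8
finger_force: 30.0
time: 12.5
tool_pos: [556.8, 28.5, 143.8]
tcp_rot: [-3.142, 0.0, 2.764]
contact_force: [-0.2, 0.7, 0.3]
grip_width: 16.1
finger_force: 30.0
```

```bash
python3 -m jog '[[0,0,0,0,0,0.05],[0,0,0,0,0,0.05],[0,0,0,0,0,0.05],[0,0,0,0,0,0.05],[0,0,0,0,0,0.05],[0,0,0,0,0,0.05],[0,0,0,0,0,0.05],[0,0,0,0,0,0.05],[0,0,0,0,0,0]]'
python3 -c "
from h import *
o=bot.get_obs();print(o['moment'],o['contact_force'],o['tau'][5])"
```

```text
time: 13.4
tool_pos: [556.7, 28.5, 143.8]
tcp_rot: [-3.141, 0.0, 2.364]
contact_force: [0.1, -0.3, 0.2]
grip_width: 15.9
finger_force: 30.0
[ 0.01207452 -0.03830345  0.05993517] [ 0.12799877 -0.25587842  0.1772491 ] 0.6015045940876007
```

```bash
python3 -m jog '[[0,0,0,0,0,0.06],[0,0,0,0,0,0.06],[0,0,0,0,0,0.06],[0,0,0,0,0,0.06],[0,0,0,0,0,0.06],[0,0,0,0,0,0.06],[0,0,0,0,0,0.06],[0,0,0,0,0,0.06],[0,0,0,0,0,0.06],[0,0,0,0,0,0.06]]'
python3 - <<'E'
from h import *
o=bot.get_obs();print(o['moment'],o['contact_force'],o['tau'][5])
a=bot.capture('top'); save(a,'top2')
a=bot.capture('wrist'); c=a[95:235,170:330]; save(cv2.resize(c,None,fx=4,fy=4),'c4')
E
```

```text
time: 14.4
tool_pos: [557.1, 28.8, 143.9]
tcp_rot: [3.141, -0.0, 1.763]
contact_force: [1.4, 0.8, -1.1]
grip_width: 15.8
finger_force: 30.0
[ 0.26571407 -0.32308511  0.1530393 ] [ 1.41399186  0.8058156  -1.1204221 ] -0.6760765425860882
```

View pics/c4.png

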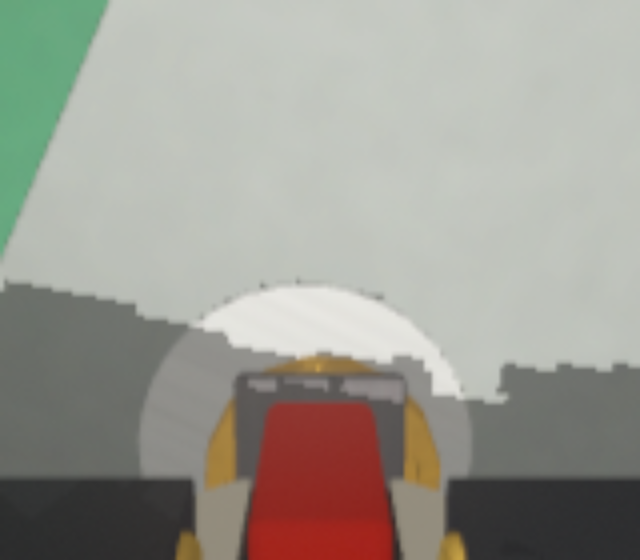

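The collar is still square in the grip and close over the head, so the key is turning with the tool. I'll carry on more slowly, watching the moment.

```bash
python3 -m jog '[[0,0,0,0,0,0.05],[0,0,0,0,0,0.05],[0,0,0,0,0,0.05],[0,0,0,0,0,0.05],[0,0,0,0,0,0.05],[0,0,0,0,0,0.05],[0,0,0,0,0,0.03],[0,0,0,0,0,0.02],[0,0,0,0,0,0],[0,0,0,0,0,0]]'
python3 -c "
from h import *
o=bot.get_obs();print(o['moment'])"
python3 -m jog '[[0,0,0,0,0,0.02],[0,0,0,0,0,0.02],[0,0,0,0,0,0]]'
python3 -c "
from h import *
o=bot.get_obs();print(o['moment'])"
```

```text
time: 15.5
tool_pos: [557.3, 28.8, 144.0]
tcp_rot: [3.14, -0.001, 1.415]
contact_force: [3.4, 3.1, -1.6]
grip_width: 15.6
finger_force: 30.0
[ 0.71953351 -0.78461725  0.12960499]
time: 15.8
tool_pos: [557.3, 28.8, 144.0]
tcp_rot: [3.14, -0.001, 1.373]
contact_force: [3.4, 3.0, -0.9]
grip_width: 15.9
finger_force: 30.0
[ 0.77155377 -0.91742368  0.13638858]
```

There's a 4.6 N side force on the tool toward +x,+y. I'll ease about 0.8 mm that way, then continue.

```bash
python3 -m jog '[[0.4,0.3,0,0,0,0],[0.4,0.3,0,0,0,0],[0,0,0,0,0,0],[0,0,0,0,0,0]]'
python3 -c "
from h import *
o=bot.get_obs();print(o['moment'])"
python3 -m jog '[[0,0,0,0,0,0.02],[0,0,0,0,0,0.02],[0,0,0,0,0,0]]'
python3 -c "
from h import *
o=bot.get_obs();print(o['moment'])"
```

```text
time: 16.2
tool_pos: [557.5, 29.0, 143.8]
tcp_rot: [-3.142, 0.0, 1.374]
contact_force: [2.9, 1.6, -0.0]
grip_width: 15.8
finger_force: 30.0
[ 0.32568978 -0.61499798  0.03661354]
time: 16.5
tool_pos: [557.5, 29.0, 143.8]
tcp_rot: [3.142, 0.0, 1.333]
contact_force: [2.4, 1.0, 0.5]
grip_width: 15.8
finger_force: 30.0
[ 0.16648238 -0.62806135  0.10090677]
```

```bash
python3 -m jog '[[0,0,0,0,0,0.02],[0,0,0,0,0,0.02],[0,0,0,0,0,0]]' | sed -n 2,4p
python3 -c "
from h import *
o=bot.get_obs();print(o['moment'])"
python3 -m jog '[[0,0,0,0,0,0.02],[0,0,0,0,0,0]]'| sed -n 2,4p
python3 -c "
from h import *
o=bot.get_obs();print(o['moment'])"
python3 -m jog '[[0,0,0,0,0,0.02],[0,0,0,0,0,0]]'| sed -n 2,4p
python3 -c "
from h import *
o=bot.get_obs();print(o['moment'])"
```

```text
tool_pos: [557.6, 29.1, 143.8]
tcp_rot: [3.141, 0.0, 1.293]
contact_force: [2.0, 0.5, -0.9]
[ 0.05110549 -0.65053652  0.08066414]
tool_pos: [557.6, 29.1, 143.8]
tcp_rot: [3.141, 0.0, 1.273]
contact_force: [1.8, 0.5, -0.1]
[ 0.02581667 -0.69007371  0.08872421]
tool_pos: [557.6, 29.1, 143.9]
tcp_rot: [3.141, 0.0, 1.253]
contact_force: [3.2, -0.6, 0.6]
[-0.05987615 -0.71229016  0.12959211]
```

```bash
python3 -m jog '[[0,0,0,0,0,0.02],[0,0,0,0,0,0]]' | sed -n 2,4p
python3 -c "
from h import *
o=bot.get_obs();print(o['moment'])"
python3 -m jog '[[0,0,0,0,0,0.015],[0,0,0,0,0,0]]'| sed -n 2,4p
python3 -c "
from h import *
o=bot.get_obs();print(o['moment'])"
```

```text
tool_pos: [557.6, 29.1, 143.9]
tcp_rot: [3.141, 0.0, 1.233]
contact_force: [3.4, -0.4, -1.1]
[-0.1044929  -0.73606818  0.08364957]
tool_pos: [557.6, 29.1, 143.8]
tcp_rot: [3.141, 0.0, 1.218]
contact_force: [2.5, 0.1, -0.9]
[-0.14509158 -0.79548296  0.1133848 ]
```

```bash
python3 -m jog '[[0,0,0,0,0,0.015],[0,0,0,0,0,0]]'| sed -n 2,4p
python3 -c "
from h import *
o=bot.get_obs();print(o['moment'])"
```

```text
tool_pos: [557.6, 29.1, 143.8]
tcp_rot: [3.141, 0.0, 1.203]
contact_force: [3.9, -1.2, -0.4]
[-0.1415313  -0.83156513  0.12795981]
```

```bash
python3 -m jog '[[0.1,0.5,0,0,0,0.01],[0,0,0,0,0,0.01],[0,0,0,0,0,0]]'| sed -n 2,4p
python3 -c "
from h import *
o=bot.get_obs();print(o['moment'])"
python3 -m jog '[[0,0,0,0,0,0.015],[0,0,0,0,0,0]]'| sed -n 2,4p
python3 -c "
from h import *
o=bot.get_obs();print(o['moment'])"
```

```text
tool_pos: [557.7, 29.1, 143.7]
tcp_rot: [-3.141, 0.0, 1.183]
contact_force: [2.1, -1.1, -0.8]
[-0.11938056 -0.44927461  0.11721126]
tool_pos: [557.8, 29.1, 143.7]
tcp_rot: [-3.141, 0.0, 1.168]
contact_force: [1.7, -1.0, 0.2]
[-0.12925637 -0.41853614  0.13053984]
```

```bash
python3 -m jog '[[0,0,0,0,0,0.015],[0,0,0,0,0,0]]'| sed -n 2,4p
python3 -c "
from h import *
o=bot.get_obs();print(o['moment'])"
python3 -m jog '[[0,0,0,0,0,0.015],[0,0,0,0,0,0]]'| sed -n 2,4p
python3 -c "
from h import *
o=bot.get_obs();print(o['moment'])
a=bot.capture('wrist'); c=a[75:255,140:360]; save(cv2.resize(c,None,fx=3.3,fy=3.3),'c5')"
```

```text
tool_pos: [557.8, 29.1, 143.7]
tcp_rot: [-3.141, 0.0, 1.153]
contact_force: [1.1, -0.4, -0.4]
[-0.1171587  -0.31731428  0.18692621]
tool_pos: [557.8, 29.1, 143.7]
tcp_rot: [-3.141, 0.0, 1.138]
contact_force: [0.3, 0.2, -0.5]
[-0.14961901 -0.281369    0.24325802]
```

View pics/c5.png

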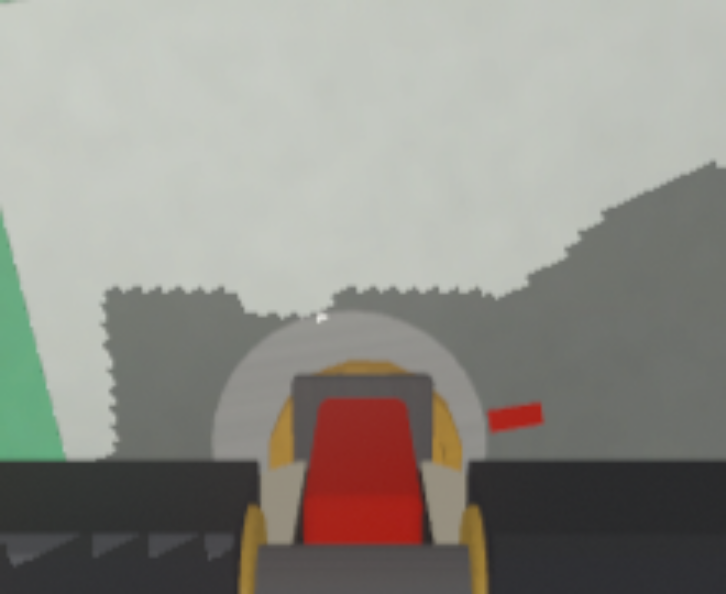

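The moment climbed from 0.13 to 0.19 to 0.24 N m, so the cam is on its stop. The red mark is now at the right of the picture, square to the blade. I'll hold briefly, unwind into the play and draw the key straight out.

```bash
python3 -m jog '[[0,0,0,0,0,0],[0,0,0,0,0,-0.03],[0,0,0,0,0,-0.03],[0,0,0,0,0,-0.03],[0,0,0,0,0,0]]'
python3 -c "
from h import *
o=bot.get_obs();print(o['moment'])"
python3 -m jog '[[0,0,-2,0,0,0],[0,0,-3,0,0,0],[0,0,-4,0,0,0],[0,0,-5,0,0,0],[0,0,-8,0,0,0],[0,0,-15,0,0,0],[0,0,-20,0,0,0],[-15,0,-20,0,0,0],[-20,0,-10,0,0,0],[-15,0,0,0,0,0],[0,0,0,0,0,0],[0,0,0,0,0,0]]'
python3 -c "
from h import *
o=bot.get_obs();a=bot.capture('wrist'); save(a,'w6'); print(o['moment'],proj([557,28,112],'wrist',o))"
```

```text
time: 19.25
tool_pos: [557.8, 29.2, 143.7]
tcp_rot: [-3.141, 0.0, 1.23]
contact_force: [-0.3, 0.8, -0.7]
grip_width: 16.0
finger_force: 30.0
[-0.02086181 -0.0596848   0.00691285]
time: 20.45
tool_pos: [540.9, -18.0, 230.2]
tcp_rot: [-3.14, -0.0, 1.228]
contact_force: [0.6, -0.1, -0.1]
grip_width: 16.0
finger_force: 30.0
[-0.04212847 -0.06632909  0.00761304] [[250.67409846 135.15920062]]
```

View pics/w6.png

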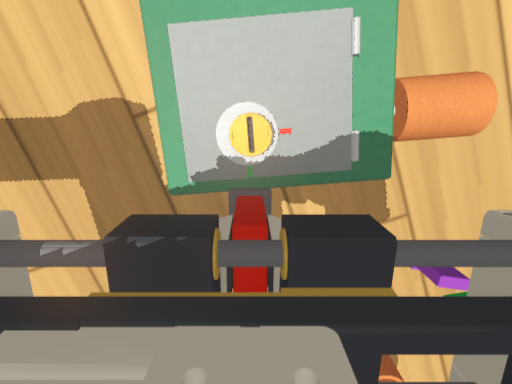

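The slot now runs vertically near (251,134), pointing toward the green mark at (250,171). I'll check its angle against the cover's edges.

Run:
```python
from h import *
o=bot.get_obs(); a=cv2.imread('pics/w6.png'); h=cv2.cvtColor(a,cv2.COLOR_BGR2HSV)
d=((h[:,:,2]<125)&(h[:,:,1]<150)).astype(np.uint8)
k=np.zeros_like(d);k[114:155,240:262]=d[114:155,240:262]
n,l,s,_=cv2.connectedComponentsWithStats(k); i=1+s[1:,4].argmax(); q=np.argwhere(l==i)[:,::-1].astype(float)
W=ray(q,112,'wrist',o)[:,:2]; m=W.mean(0); u=np.linalg.svd(W-m)[2][0]; print(s[i],'slot ang',np.arctan2(u[1],u[0])%np.pi,m,np.ptp((W-m)@u))
g=cv2.inRange(h,(0,0,110),(180,40,215))  # grey cover
k=np.zeros_like(g);k[0:200,160:370]=cv2.inRange(h,(60,100,30),(90,255,255))[0:200,160:370]
ed=cv2.Canny(cv2.cvtColor(a,cv2.COLOR_BGR2GRAY),40,120); 
for L in cv2.HoughLinesP(ed,1,np.pi/360,30,minLineLength=60,maxLineGap=6)[:,0]:
    p=ray(L.reshape(2,2),96,'wrist',o)[:,:2]; v=p[1]-p[0]; print(L,(np.arctan2(v[1],v[0])%np.pi).round(3))
P=proj
```

```text
[249 136   2  13  18] slot ang 1.2954785979079986 [554.02566488  23.11434114] 11.345029128374598
[  0 296 443 296] 2.8
[396 239 511 239] 2.799
[ 91 292 279 292] 2.8
[ 82   0 166 187] 1.576
[103 327 172 327] 2.8
[130 214 217 214] 2.799
[382 354 507 354] 2.8
[271 188 388 178] 2.887
[167  24 255  16] 2.879
[189 182 284 175] 2.874
[393 141 474 135] 2.873
[139   0 167 180] 1.307
[266 287 355 287] 2.8
[  0 109  77 249] 1.568
[ 78   1 113  77] 1.584
[496   0 510 120] 1.562
[167  23 189 184] 1.308
[391 132 415 237] 1.57
[245  16 352   7] 2.873
[283 214 345 214] 2.799
[  3 180  78 178] 2.826
[352 133 352  19] 1.317
[395 168 411 236] 1.572
[398  77 479  71] 2.869
[499   0 511 102] 1.565
[ 43 180  81 248] 1.578
[139   5 168 189] 1.309
[  2 114  71 239] 1.569
[ 84 189 103 249] 1.389
[145 105 162 172] 1.399
[167  25 179 115] 1.304
[ 82   1 132 113] 1.573
```

The slot is at 1.295 rad and the sander's y axis at 1.308, so the cam is home at about 1.57. Taking the key back now.

```bash
python3 -m jog '[[0,0,0,0,0,0.14],[0,0,0,0,0,0.14],[0,0,0,0,0,0.14],[0,0,0,0,0,0.14],[0,0,0,0,0,0.14],[0,0,0,0,0,0.14],[0,0,0,0,0,0.14],[0,0,0,0,0,0.14],[0,0,0,0,0,0.104],[9,24,0,0,0,0],[9,24,0,0,0,0],[9,24,0,0,0,0]]' | sed -n 2,3p
python3 -m jog '[[9,24,0,0,0,0],[9,24,0,0,0,0],[9,24,0,0,0,0],[9,24,0,0,0,0],[9,24,0,0,0,0],[9,24,0,0,0,0],[9,20,0,0,0,0],[0,0,0,0,0,0],[0,0,0,0,0,0],[0,0,0,0,0,0]]'
```

```text
tool_pos: [569.0, -89.6, 230.1]
tcp_rot: [-3.141, 0.001, 0.006]
time: 22.7
tool_pos: [632.3, -252.2, 230.4]
tcp_rot: [-3.141, 0.001, 0.006]
contact_force: [0.7, 1.4, -0.2]
grip_width: 16.4
finger_force: 30.0
```

```bash
python3 -m jog '[[-1.5,1.5,20,0,0,0],[0,0,30,0,0,0],[0,0,30,0,0,0],[0,0,30,0,0,0],[0,0,18,0,0,0],[0,0,8,0,0,0],[0,0,0,0,0,0],[0,0,0,0,0,0],[0,0,0,0,0,0]]' 
python3 -m jog '[[0,0,5,0,0,0],[0,0,5,0,0,0],[0,0,5,0,0,0],[0,0,5,0,0,0],[0,0,5,0,0,0],[0,0,4,0,0,0],[0,0,2,0,0,0],[0,0,1,0,0,0],[0,0,0,0,0,0],[0,0,0,0,0,0]]'
```

```text
time: 23.6
tool_pos: [631.7, -255.3, 96.6]
tcp_rot: [3.14, -0.003, 0.005]
contact_force: [-0.1, -0.2, -0.5]
grip_width: 15.6
finger_force: 30.0
time: 24.6
tool_pos: [631.0, -255.2, 63.1]
tcp_rot: [3.141, -0.0, 0.005]
contact_force: [0.1, -0.3, -0.1]
grip_width: 16.0
finger_force: 30.0
```

```bash
python3 -m jog '[[0,-1.4,1,0,0,0],[0,0,1,0,0,0],[0,0,1,0,0,0],[0,0,0.7,0,0,0],[0,0,0,0,0,0],[0,0,0,0,0,0]]'
```

```text
time: 25.2
tool_pos: [630.8, -253.8, 59.1]
tcp_rot: [3.142, 0.0, 0.005]
contact_force: [0.3, -0.4, -0.9]
grip_width: 16.0
finger_force: 30.0
```

```bash
python3 -m jog '[[0,0,0.4,0,0,0],[0,0,0.4,0,0,0],[0,0,0,0,0,0],[0,0,0,0,0,0]]' | sed -n 2,4p
python3 -m jog '[[0,0,0,0,0,0],[0,0,0,0,0,0],[0,0,0,0,0,0],[0,0,0,0,0,0],[0,0,0,0,0,0],[0,0,0,0,0,0],[0,0,0,0,0,0],[0,0,0,0,0,0],[0,0,0,0,0,0],[0,0,0,0,0,0]]' 100
python3 -m jog '[[0,0,-5,0,0,0],[0,0,-15,0,0,0],[0,0,-25,0,0,0],[0,0,-35,0,0,0],[0,0,-35,0,0,0],[0,0,-35,0,0,0],[0,0,-18,0,0,0],[0,0,0,0,0,0],[0,0,0,0,0,0]]'
python3 -c "
from h import *
a=bot.capture('wrist'); c=a[100:240,160:340]; save(cv2.resize(c,None,fx=4,fy=4),'c7')"
```

```text
tool_pos: [630.9, -253.8, 58.7]
tcp_rot: [3.141, -0.0, 0.005]
contact_force: [-0.4, 1.2, 2.5]
time: 26.6
tool_pos: [630.9, -253.7, 58.4]
tcp_rot: [3.141, -0.0, 0.005]
contact_force: [0.7, -0.3, 0.0]
grip_width: 89.6
finger_force: 0.0
time: 27.5
tool_pos: [630.7, -253.6, 226.6]
tcp_rot: [3.141, -0.0, 0.005]
contact_force: [-0.8, 0.7, 0.4]
grip_width: 91.8
finger_force: 0.0
```

View pics/c7.png

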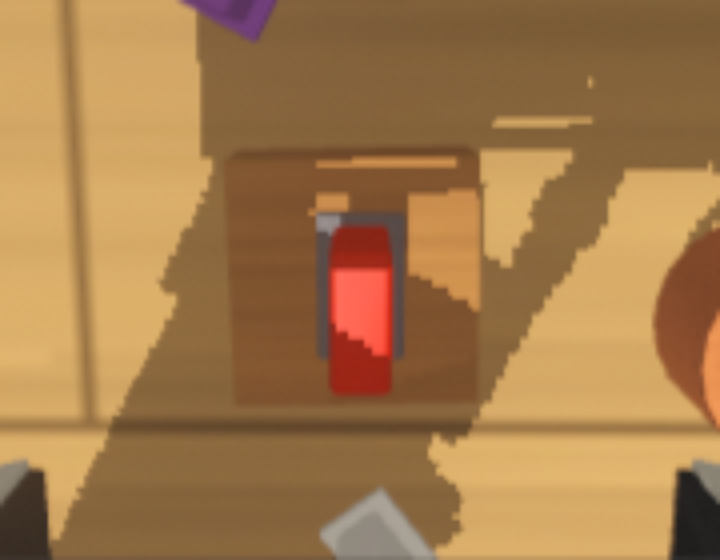

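The key stands upright in its block at about (250,175) of the full picture, just as it did at the start, with the gripper clear. Handing the job in.

```bash
python3 -c "
from plant import bot
print(bot.close_job())"
```

```text
the job is handed in; nothing more can be done
None
```

I turned the cam lock clockwise onto its stop (about 1.57 rad from the wrist picture, peak torque about 0.24 N m), stood the red key back upright in its block, and handed the job in at about 27.5 s; no verdict came back.

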